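Put the dissecting instruments back in their tray

TASK

A reagent bottle has been left standing in the instrument tray: first lift it out and stand it upright on the blue tile beside the other bottle. Then lay the blue-handled spatula flat in the compartment with the blue floor and the yellow brush flat, bristles down, in the compartment with the yellow floor, both with their handles towards the tray's black carrying handle. Set everything down gently without dropping it, keep the bottle upright, and leave the forceps, the other bottle, the mug and the slide box as they are.

Things in the scene. Friction and masses are not known exactly. Their poses are not given: they have to be found in the camera images.
- tray: White tray, fixed, 212 x 212 mm, origin under its centre. Base 6 mm thick; grey foam blocks and end walls up to z 24. Compartments along x, 184 x 44 mm, centred at y -70, 0, 70. No foam or side wall at |x| < 40 mm: an open trough for fingers beside an instrument. Black carrying handle at the -x end (to x -140 mm, top z 18).
- liner_blue: Blue floor plate, 182 x 42 x 2 mm, fixed on the base in one of the three compartments (which one varies), lengthwise centred. Origin at the centre of its underside: its top is 2 mm above it, 8 mm above the bench. Axes parallel to the tray's: +x points away from the carrying handle. The spatula's place.
- liner_yellow: Yellow floor plate, same size and origin as the blue one, in another compartment. The brush belongs here.
- liner_grey: Dark grey floor plate, same size and origin, in the remaining compartment, where the forceps lie.
- spatula: Spatula lying flat on the bench, 160 mm long, about 70 g. Origin at mid-length on the underside, +x towards the blade, z up. Blue handle from x -80 to +20 mm, 18 mm wide, 16 mm high; steel neck; flat blade 4 mm thick, 26 mm wide at the +x end. Balances near x -15 mm.
- spatula_tip (a point): Tip of the spatula's blade, 80 mm along +x from the spatula's origin, 2 mm above its underside.
- brush: Brush lying bristles down on the bench, 160 mm long, about 70 g. Origin at mid-length on the underside, +x towards the head, z up. Yellow handle from x -80 to +20 mm, 18 mm wide, 16 mm high; head 50 mm long, 30 wide, 19 high at the +x end with rigid black bristles below. Balances near x +12 mm.
- brush_tip (a point): Front end of the brush's head, 80 mm along +x from the brush's origin, 8 mm above its underside.
- bottle: Round amber reagent bottle with red cap and paper label, standing in the blue-floored compartment; body 34 mm diameter up to 60 mm, cap 22 mm diameter from 66 to 90 mm (total height 90 mm), about 120 g; origin at the centre of its underside, z up.
- tile: Blue ceramic tile, fixed to the bench, 120 mm (x) by 160 mm (y), 6 mm thick; origin at the centre of its underside. The other bottle stands on the +y part of it; the part around y = -35 mm is free.
- other_bottle: White reagent bottle with green cap, same size as the amber one, standing on the tile 45 to 52 mm from its centre towards +y (x within 20 mm of it); origin at the centre of its underside. Leave it.
- forceps: Steel forceps, 140 mm long, 20 mm wide, 10 mm high, lying in the dark grey compartment; origin at the centre of the underside. Leave them.
- mug: White mug, 80 mm diameter, 95 mm high, standing beyond the tray on the left; origin at the centre of its underside. Leave it.
- slide_box: Closed green slide box, 100 x 180 x 37 mm, lying beyond the tray on the right; origin at the centre of its underside. Leave it.
Mind the look-alikes: they are no part of the job. Of the things that look like the spatula, take the one that is farthest to the robot's right at the start. What is meant by the brush is not pink, and is the smaller of those in its own colour.

How it is judged:
By the outcome, as a careful person would: the job done as asked, in the order asked, and still so for the second after the job is handed in, with the robot touching nothing.
It also fails if it takes over 64 s, if anything falls off the work surface, if the arm or the gripper's body presses on something with over 40 N, if the wrist force passes 120 N, or if a joint passes its speed limit or range.

ROBOT

A 7-joint arm with a two-finger parallel gripper is mounted at the origin on the work surface. World frame = base frame: x ahead of the robot, y to its left, z up, the work surface at z = 0. Lengths are in m, angles in rad, forces in N, time in s.
With the tool pointing down it reaches from about 0.4 to 0.85 m from the base axis. Payload 10.4 kg.
Tool frame: the origin (TCP) lies at the centre of the arm's flange, where the gripper is bolted on; the fingertips stand 173 mm ahead of it and the grasp point (between the pads) lies 155 mm ahead of it; z points along the fingers, y is the line along which they close (so a half turn about z gives the same grasp; the last joint's range is limited). The gripper opens to 85 mm and grips with 20 to 120 N. Pads are 22 mm wide; open, the fingers measure 114 mm over their backs; the gripper's body (76 mm by 85 mm) begins 54 mm behind the grasp point. The pads swing forward as they close: fully open they stand 13 mm farther back than shut.
Start: joints at [1.237, 0.332, -0.065, 1.46, 0.022, 1.35, -0.088], TCP at [0.191, -0.595, 0.405] pointing down, gripper open.
Joint ranges: [-2.6, 2.6], [-0.5, 2.12], [-1.47, 1.34], [0.16, 2.42], [-1.27, 4.41], [0.06, 2.06], [-2.6, 2.6]. Speed limits (rad/s): [2.22, 2.22, 2.79, 2.79, 3.14, 3.14, 3.14].

INTERFACE

Orientations are given as a unit quaternion [x, y, z, w].
In Python, from workcell import manip, viewer, finder gives the robot as it stands.
- The arm moves only by the tool arm_command, never from a script. Its argument "plan" is a list of rows, each an object with "dp": the shift along the tool's x, y, z in mm, a list of three; "spin": the turn about the tool's z in rad. A call has 1 to 5 rows; each row shifts and turns the commanded pose from where the row before left it, along the tool's axes as they then stand; what a row does not reach is not made up. A row lasts 1/10 s, in which the tool goes at most 50 mm and 8.59 degrees, less where a joint would pass 70% of its speed; a pose out of reach is approached as far as the arm can. A call is refused whole if a number of a shift passes 50 or a number of a turn 0.15, either way. A call with a gripper value outside its range is refused whole. "grip" is the closure, from -1 (fully open) to 1 (shut), set as the call begins (left out, the last holds). The fingers move at their own pace and stop on an object; "newtons" is the grip in N (left out, the last holds). Time passes only in rows, so rows that do not move let the fingers close. It gives the time, the measured TCP pose, the force, the opening and the grip force at its end, in the units of the state.
- manip.get_obs(): the state, without advancing time (a new reading comes with each control period).
- viewer.camera(name): name is "scene" or "top"; returns the picture (480x640x3 uint8, blue, green, red); there is no depth.
- viewer.camera_params(name): a dict with "vertical_fov" (degrees; the focal length in pixels is half the picture's height over the tangent of half this angle, whatever the lens; pixels are square), "cx", "cy" (the principal point, pixels), "R" (3x3) and "t" (3): a world point X has camera coordinates R X + t. Camera axes: x right, y down, z forward; pixel columns grow to the right and rows downward; lengths in m; the calibration is good to about 2 mm. A picture is of the moment at which its call begins. camera_params takes no time and is no camera call.
- manip.hand_in(): hands the job in; it is judged then, once.
Trained networks look in the newest picture that a camera, given by its name, has taken for a name from the list of things; names that differ only in an ending like _2 or _b are one class to them, and where a whole thing is asked for, a point or a joint stands for the part that bears it (a point fixed in the world has none). Each returns a list of dicts, best first, with "score" (0 to 1); they miss things now and then, are a little off and sometimes report something else, mostly with a low value. They report only what shows in the picture. A call takes as long as a camera call. They do not tell look-alikes from the thing itself.
- finder.find_in(camera, thing): "position" ([x, y, z] in m, in world coordinates, good to about 4 mm: the middle of the surface that is visible of it).
The state is a dict: "clock": time; "joint_pos": joint angles; "joint_velocities": joint speeds; "tau": joint torques, N m; "position": TCP position; "ee_rot": TCP orientation; "ft_force": force on the tool from outside, world axes, zero at the start; "torque": the same for the moment, N m; "grip_width": opening from 0.0 (shut) to 1.0 (fully open); "grasp_force": force on a finger pad.
Only numpy, scipy, OpenCV 4.12 (cv2) and the standard library are available. Lean on these libraries where they do the work, as an engineer would, in place of code of your own. Each camera call takes 0.05 s, during which the arm holds its last target. There are 200 camera calls.

## Working session

There is one attempt and no reset: what is moved stays moved. The work goes in short steps, Python scripts to look and compute and a tool call to move; the robot and the scene stay as the last step left them, time stands still between calls to the robot, and variables do not carry over. Pictures are saved under pics/ and viewed, at most 10 in all, crops included, and the job is handed in when it is done.

Besides the shell and the picture viewer there is one more tool, called after ">>>" as name([rows], argument=value, ...), one row to a line, values as JSON. arm_command: Moves the arm, as the interface text tells. Its arguments: {"type":"object","properties":{"plan":{"type":"array","items":{"type":"object","properties":{"dp":{"type":"array","items":{"type":"number"}},"spin":{"type":"number"}}}},"grip":{"type":"number"},"newtons":{"type":"number"}},"required":["plan"]}

```bash
mkdir -p pics; ls
cat > h.py <<'E'
import numpy as np,cv2
from workcell import manip,viewer,finder
def K(n):
    p=viewer.camera_params(n);f=240/np.tan(np.radians(p["vertical_fov"])/2);return f,p["cx"],p["cy"],np.array(p["R"]),np.array(p["t"])
def ray(n,u,v,z):
    f,cx,cy,R,t=K(n);c=-R.T@t;d=R.T@np.array([(u-cx)/f,(v-cy)/f,1]);return c+d*(z-c[2])/d[2]
def pix(n,X):
    f,cx,cy,R,t=K(n);q=R@np.array(X)+t;return q[:2]/q[2]*f+[cx,cy]
E
python3 - <<'E'
from h import *
for n in("scene","top"):
    cv2.imwrite(f"pics/{n}0.png",viewer.camera(n)); print(viewer.camera_params(n))
o=manip.get_obs();print(o)
for t in("tray","liner_blue","liner_yellow","spatula","spatula_tip","brush","brush_tip","bottle","tile","other_bottle","forceps"):
    print(t,[(np.round(d["position"],3).tolist(),round(d["score"],2)) for d in finder.find_in("top",t)])
E
```

```text
pics
{'vertical_fov': 46.70454134340006, 'cx': 312.1912656920693, 'cy': 237.4054740751698, 'R': array([[-0.45716265,  0.88937438,  0.00394123],
       [ 0.71910982,  0.37224234, -0.58678506],
       [-0.52333868, -0.26542204, -0.80973314]]), 't': array([ 0.26688353, -0.33704505,  1.56451464])}
{'vertical_fov': 45.86142273389139, 'cx': 316.4280514658875, 'cy': 235.6815426380646, 'R': array([[-2.34400408e-02, -9.99721133e-01, -2.86722014e-03],
       [-9.88986283e-01,  2.36073984e-02, -1.46112363e-01],
       [ 1.46139305e-01, -5.89238363e-04, -9.89263846e-01]]), 't': array([-0.01870125,  0.55906043,  1.55850758])}
{'clock': 0.1, 'joint_pos': array([ 1.23743579,  0.33280258, -0.06467868,  1.46084746,  0.02157496,
        1.34990544, -0.08850449]), 'joint_velocities': array([ 2.57789734e-04, -2.45522424e-03, -2.99460382e-03, -2.76047382e-03,
       -4.99256811e-04, -7.23335269e-05, -1.03625421e-03]), 'tau': array([ 1.92302643e-03, -6.26743627e+01,  4.95293539e-02, -3.92430568e+01,
        1.64188666e-02,  7.02051053e-03, -6.20901824e-05]), 'position': array([ 0.19107891, -0.59495485,  0
[... 395 characters left out ...]
 [([0.542, 0.055, 0.007], 0.66)]
spatula [([0.313, 0.221, 0.015], 0.88), ([0.304, -0.169, 0.013], 0.78), ([0.41, -0.3, 0.012], 0.68)]
spatula_tip [([0.401, -0.298, 0.017], 0.8), ([0.305, -0.164, 0.015], 0.65), ([0.526, 0.328, 0.006], 0.36)]
brush [([0.706, -0.438, 0.02], 0.92), ([0.575, -0.291, 0.017], 0.75), ([0.398, -0.477, 0.018], 0.58)]
brush_tip [([0.393, -0.475, 0.019], 0.74), ([0.569, -0.291, 0.017], 0.6), ([0.708, -0.434, 0.022], 0.58), ([0.405, -0.301, 0.014], 0.57), ([0.557, 0.12, 0.071], 0.37)]
bottle [([0.542, 0.054, 0.008], 0.63), ([0.555, 0.116, 0.07], 0.5)]
tile [([0.526, 0.326, 0.006], 0.58)]
other_bottle [([0.517, 0.374, 0.067], 0.53)]
forceps [([0.508, -0.008, 0.017], 0.6)]
```

View pics/top0.png

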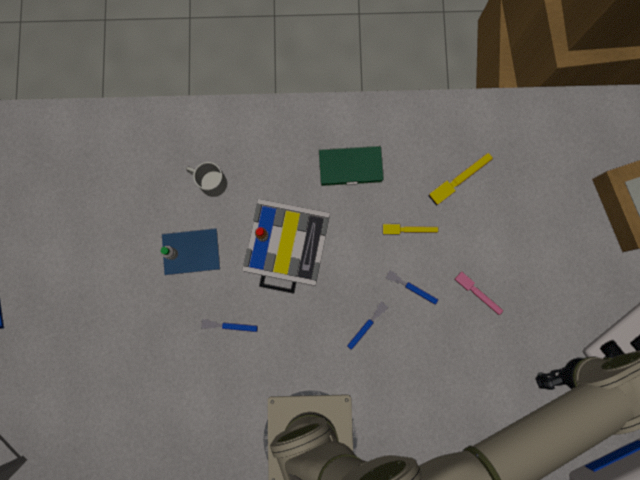

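View pics/scene0.png

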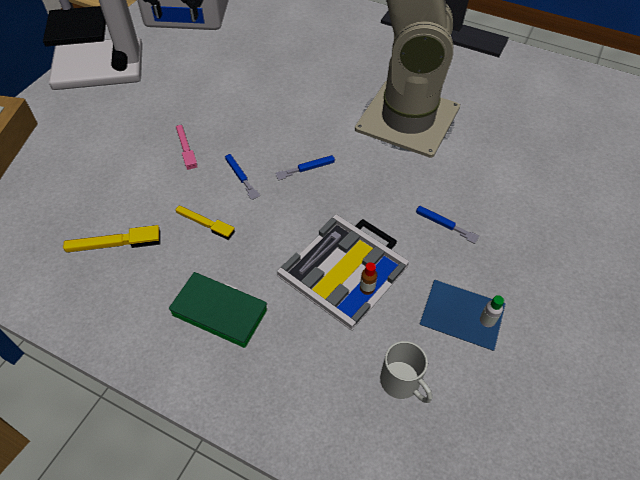

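Top view: bottle cap (261,232) stands in the blue compartment. The white, green-capped bottle is at (167,252) on the tile, so the free part is at about (205,250).
- Spatula candidates: (412,288), (367,326) and (230,326). I choose (412,288), the farthest right.
- Brush candidates: small yellow (410,229), large yellow (460,180) and pink (480,292). I choose the small yellow at (410,229).

```bash
cat > m.py <<'E'
from h import *
im=viewer.camera("top");sc=viewer.camera("scene")
def seg(img,lo,hi,box):
    m=cv2.inRange(cv2.cvtColor(img,cv2.COLOR_BGR2HSV),lo,hi);k=np.zeros_like(m);x0,y0,x1,y1=box;k[y0:y1,x0:x1]=m[y0:y1,x0:x1]
    n,l,s,c=cv2.connectedComponentsWithStats(k);i=1+np.argmax(s[1:,4]);return (l==i)
def axis(n,m,z):
    v,u=np.nonzero(m);P=np.array([ray(n,a,b,z)[:2] for a,b in zip(u,v)]);(c,s,a)=cv2.minAreaRect((P*1000).astype(np.float32))
    w,V=np.linalg.eigh(np.cov(P.T));d=V[:,1];return np.round(P.mean(0),4),np.round(np.array(c)/1000,4),np.round(s,1),np.round(d,3),round(float(np.arctan2(d[1],d[0])),3)
B=((100,120,40),(130,255,255));Y=((22,120,80),(38,255,255));R=((0,150,60),(6,255,255));T=((95,80,30),(125,255,255))
if __name__=="__main__":
    print("spat handle",axis("top",seg(im,*B,(380,260,445,310)),.014))
    print("spat handle scene",axis("scene",seg(sc,*B,(215,145,262,200)),.012))
    print("brush",axis("top",seg(im,*Y,(378,215,445,245)),.016))
    print("brush scene",axis("scene",seg(sc,*Y,(170,195,240,245)),.014))
    print("yellow",axis("top",seg(im,*Y,(240,195,335,290)),.008))
    print("yellow scene",axis("scene",seg(sc,*Y,(280,200,410,330)),.008))
    print("blue",axis("top",seg(im,*B,(240,195,280,290)),.008))
    print("cap",axis("top",seg(im,*R,(240,215,280,250)),.088))
    print("cap scene",axis("scene",seg(sc,*R,(350,250,390,290)),.08))
    G=((40,100,40),(85,255,255))
    print("gcap",axis("top",seg(im,*G,(150,235,190,265)),.094))
    print("gcap scene",axis("scene",seg(sc,*G,(470,290,510,310)),.086))
    print("tile",axis("top",seg(im,*T,(150,220,225,285)),.006))
    a=cv2.resize(im[195:310,375:505],None,fx=3,fy=3,interpolation=2);b=cv2.resize(im[195:295,150:335],None,fx=3.4,fy=3.4,interpolation=2)
    o=np.zeros((345+340,800,3),np.uint8)[:600];o[:345*0+0]=0
    b=b[:340];o2=np.zeros((600,800,3),np.uint8);a=cv2.resize(a,None,fx=.75,fy=.75);o2[:a.shape[0],:a.shape[1]]=a;o2[260:600,:b.shape[1]]=b[:340];cv2.imwrite("pics/crop1.png",o2)
E
python3 m.py
```

```text
spat handle (array([ 0.3922, -0.3241]), array([ 0.3923, -0.3241]), array([96.4, 15.6]), array([0.528, 0.85 ]), 1.015)
spat handle scene (array([ 0.393 , -0.3204]), array([ 0.3932, -0.3202]), array([106.6,  18.8]), array([0.539, 0.842]), 1.001)
brush (array([ 0.5754, -0.2911]), array([ 0.5766, -0.3007]), array([155.2,  26.1]), array([0.048, 0.999]), 1.523)
brush scene (array([ 0.576 , -0.2904]), array([ 0.5738, -0.2978]), array([157.6,  31.4]), array([-0.004,  1.   ]), 1.574)
yellow (array([0.5468, 0.0553]), array([0.5476, 0.0551]), array([ 42.8, 181.7]), array([-0.975,  0.22 ]), 2.92)Traceback (most recent call last):
  File "m.py", line 16, in <module>
    print("yellow scene",axis("scene",seg(sc,*Y,(280,200,410,330)),.008))
                         ~~~~^^^^^^^^^^^^^^^^^^^^^^^^^^^^^^^^^^^^^^^^^^^
  File "m.py", line 7, in axis
    v,u=np.nonzero(m);P=np.array([ray(n,a,b,z)[:2] for a,b in zip(u,v)]);(c,s,a)=cv2.minAreaRect((P*1000).astype(np.float32))
                                  ~~~^^^^^^^^^
  File "h.py", line 6, in ray
    f,cx,cy,R,t=K(n);c=-R.T@t;d=R.T@np.array([(u-cx)/f,(v-cy)/f,1]);return c+d*(z-c[2])/d[2]
                ~^^^
  File "h.py", line 4, in K
    p=viewer.camera_params(n);f=240/np.tan(np.radians(p["vertical_fov"])/2);return f,p["cx"],p["cy"],np.array(p["R"]),np.array(p["t"])
ValueError: time passes only in moves, steps and waits
```

```bash
sed -i 's/^def K/import functools\n@functools.cache\ndef K/' h.py; python3 m.py; python3 -c "
from h import *;print(manip.get_obs()['clock'])"
```

```text
spat handle (array([ 0.3921, -0.3241]), array([ 0.3921, -0.324 ]), array([96.4, 15.2]), array([0.526, 0.85 ]), 1.016)
spat handle scene (array([ 0.393 , -0.3206]), array([ 0.3932, -0.3202]), array([106.6,  18.8]), array([0.54 , 0.842]), 1.0)
brush (array([ 0.5754, -0.2908]), array([ 0.5766, -0.3007]), array([155.2,  26.1]), array([0.048, 0.999]), 1.523)
brush scene (array([ 0.576 , -0.2905]), array([ 0.5738, -0.2978]), array([157.6,  31.4]), array([-0.003,  1.   ]), 1.574)
yellow (array([0.5469, 0.0552]), array([0.5477, 0.0553]), array([ 43.3, 181.7]), array([-0.975,  0.22 ]), 2.92)
yellow scene (array([0.5446, 0.057 ]), array([0.5424, 0.0585]), array([ 43.8, 176.8]), array([-0.975,  0.221]), 2.919)
blue (array([0.5609, 0.1232]), array([0.5635, 0.1238]), array([ 41.3, 180.3]), array([-0.975,  0.223]), 2.916)
cap (array([0.5666, 0.1234]), array([0.5668, 0.1238]), array([19.2, 19.4]), array([-0.418,  0.908]), 2.002)
cap scene (array([0.561 , 0.1249]), array([0.561, 0.124]), array([33.1, 19.1]), array([-0.928, -0.372]), -2.76)
gcap (array([0.5211, 0.3821]), array([0.5225, 0.3816]), array([19.4, 19.2]), array([0.601, 0.799]), 0.926)
gcap scene (array([0.5197, 0.3865]), array([0.5206, 0.3856]), array([20.5, 33.8]), array([-0.999, -0.049]), -3.092)
tile (array([0.5271, 0.3264]), array([0.5274, 0.3314]), array([116.3, 156.6]), array([-0.125,  0.992]), 1.697)
0.85
```

View pics/crop1.png

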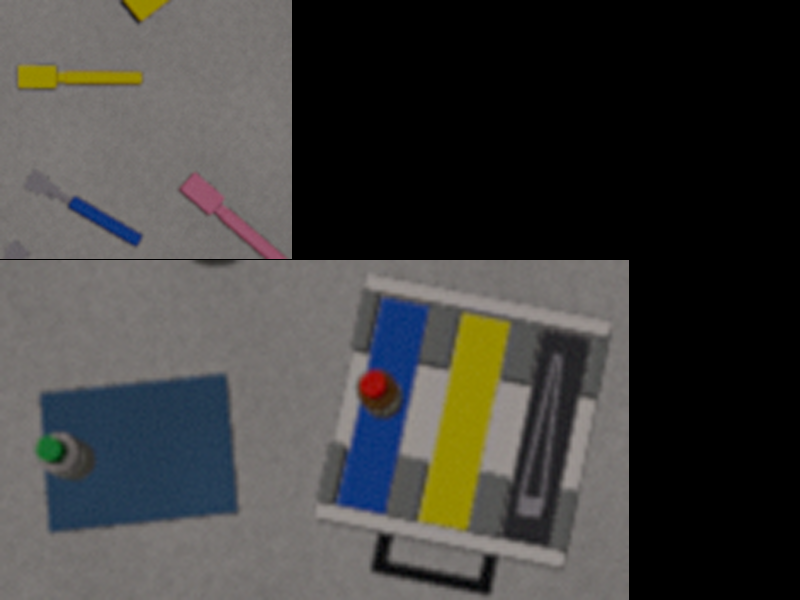

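The spatula, small brush, bottle and tile all agree with the sizes given, from both cameras. The tray yaw is -0.223. The bottle is at about (0.565, 0.124), with the tile spot at (0.529, 0.297). I'll write a planning helper next.

```bash
cat > p.py <<'E'
from h import *
import json,sys
def pose():
    o=manip.get_obs();x,y,z,w=o["ee_rot"];return np.array(o["position"]),2*np.arctan2(y,x),o
def plan(p,psi,tgt,tpsi,n,r=0):
    """rows from (p,psi) to target, rounded; returns end pose"""
    p=np.array(p,float);out=[]
    dpsi=(tpsi-psi+np.pi/1)%(2*np.pi)-np.pi
    sp=round(-dpsi/n,3)
    for i in range(n):
        d=(np.array(tgt)-p)/(n-i)*1000
        c,s=np.cos(psi),np.sin(psi)
        v=np.round([d[0]*c+d[1]*s,d[0]*s-d[1]*c,-d[2]],r);
        p=p+np.array([v[0]*c+v[1]*s,v[0]*s-v[1]*c,-v[2]])/1000;psi-=sp
        out.append(f"{[int(a) if r==0 else float(a) for a in v]} {sp}")
    print("\n".join(out));print("end",p.round(4),round(psi,3));return p,psi
E
python3 - <<'E'
from p import *
p,psi,o=pose();print(p,psi,o["clock"])
p,psi=plan(p,psi,[.565,.124,.405],-.223,20)
plan(p,psi,[.565,.124,.205],-.223,5)
E
```

```text
[ 0.19114969 -0.59506507  0.40475115] 0.31078986711904755 0.85
[29, -29, 0] 0.027
[28, -29, 0] 0.027
[27, -30, 0] 0.027
[26, -31, 0] 0.027
[26, -31, 0] 0.027
[25, -32, 0] 0.027
[24, -33, 0] 0.027
[23, -33, 0] 0.027
[22, -34, 0] 0.027
[21, -35, 0] 0.027
[20, -35, 0] 0.027
[19, -36, 0] 0.027
[18, -36, 0] 0.027
[17, -37, 0] 0.027
[16, -37, 0] 0.027
[15, -38, 0] 0.027
[14, -38, 0] 0.027
[14, -38, 0] 0.027
[12, -38, 0] 0.027
[11, -39, 0] 0.027
end [0.5645 0.1238 0.4048] -0.229
[0, 0, 40] -0.001
[0, 0, 40] -0.001
[0, 0, 40] -0.001
[0, 0, 40] -0.001
[0, 0, 40] -0.001
end [0.5645 0.1238 0.2048] -0.224
```

>>> arm_command([
  {"dp": [29, -29, 0], "spin": 0.027},
  {"dp": [28, -29, 0], "spin": 0.027},
  {"dp": [27, -30, 0], "spin": 0.027},
  {"dp": [26, -31, 0], "spin": 0.027},
  {"dp": [26, -31, 0], "spin": 0.027},
], grip=-1, newtons=40)

```text
clock: 1.35
position: [0.2851, -0.4137, 0.4049]
ee_rot: [0.996, 0.087, 0.0, 0.0]
ft_force: [1.5, 0.0, 1.1]
grip_width: 1.005
grasp_force: 0.0
```

>>> arm_command([
  {"dp": [25, -32, 0], "spin": 0.027},
  {"dp": [24, -33, 0], "spin": 0.027},
  {"dp": [23, -33, 0], "spin": 0.027},
  {"dp": [22, -34, 0], "spin": 0.027},
  {"dp": [21, -35, 0], "spin": 0.027},
])

```text
clock: 1.85
position: [0.379, -0.2338, 0.405]
ee_rot: [1.0, 0.02, 0.0, 0.0]
ft_force: [0.8, 0.1, 0.1]
grip_width: 1.001
grasp_force: 0.0
```

>>> arm_command([
  {"dp": [20, -35, 0], "spin": 0.027},
  {"dp": [19, -36, 0], "spin": 0.027},
  {"dp": [18, -36, 0], "spin": 0.027},
  {"dp": [17, -37, 0], "spin": 0.027},
  {"dp": [16, -37, 0], "spin": 0.027},
])

```text
clock: 2.35
position: [0.4714, -0.0539, 0.405]
ee_rot: [0.999, -0.048, 0.0, 0.0]
ft_force: [1.1, -0.8, 0.1]
grip_width: 1.001
grasp_force: 0.0
```

>>> arm_command([
  {"dp": [15, -38, 0], "spin": 0.027},
  {"dp": [14, -38, 0], "spin": 0.027},
  {"dp": [14, -38, 0], "spin": 0.027},
  {"dp": [12, -38, 0], "spin": 0.027},
  {"dp": [11, -39, 0], "spin": 0.027},
])

```text
clock: 2.85
position: [0.5652, 0.125, 0.4048]
ee_rot: [0.993, -0.115, 0.0, 0.0]
ft_force: [0.8, -0.2, 1.9]
grip_width: 0.998
grasp_force: 0.0
```

>>> arm_command([
  {"dp": [0, 0, 0]},
  {"dp": [0, 0, 0]},
])

```text
invalid input at $.plan[0]: expected keys dp, spin
```

>>> arm_command([
  {"dp": [0, 0, 45], "spin": 0},
  {"dp": [0, 0, 45], "spin": 0},
  {"dp": [0, 0, 45], "spin": 0},
  {"dp": [0, 0, 40], "spin": 0},
  {"dp": [0, 0, 25], "spin": 0},
])

```text
clock: 3.35
position: [0.5636, 0.1233, 0.2016]
ee_rot: [0.993, -0.114, -0.002, 0.001]
ft_force: [0.1, -0.6, 0.6]
grip_width: 0.997
grasp_force: 0.0
```

>>> arm_command([
  {"dp": [0, 0, 0], "spin": 0},
  {"dp": [0, 0, 0], "spin": 0},
  {"dp": [0, 0, 0], "spin": 0},
  {"dp": [0, 0, 0], "spin": 0},
  {"dp": [0, 0, 0], "spin": 0},
], grip=1, newtons=25)

```text
clock: 3.85
position: [0.5649, 0.1238, 0.2057]
ee_rot: [0.993, -0.114, 0.001, -0.0]
ft_force: [-1.1, 0.3, 5.0]
grip_width: 0.394
grasp_force: 25.0
```

>>> arm_command([
  {"dp": [0, 0, 0], "spin": 0},
  {"dp": [0, 0, 0], "spin": 0},
  {"dp": [0, 0, 0], "spin": 0},
])

```text
clock: 4.15
position: [0.5649, 0.1239, 0.2057]
ee_rot: [0.993, -0.114, 0.001, -0.0]
ft_force: [-1.6, -1.0, 6.8]
grip_width: 0.391
grasp_force: 25.2
```

Run:
```python
from p import *
p,psi,o=pose();print(p,psi)
p[2]+=.08
p,psi=plan(p,psi,[.529,.297,.2857],.3,7)
```

```text
[0.56491025 0.1238561  0.20573297] -0.22930158487772903
[-11, -23, 0] -0.076
[-9, -24, 0] -0.076
[-7, -24, 0] -0.076
[-5, -25, 0] -0.076
[-3, -25, 0] -0.076
[-1, -25, 0] -0.076
[0, -25, 0] -0.076
end [0.5289 0.297  0.2857] 0.303
```

>>> arm_command([
  {"dp": [0, 0, -5], "spin": 0},
  {"dp": [0, 0, -15], "spin": 0},
  {"dp": [0, 0, -25], "spin": 0},
  {"dp": [0, 0, -25], "spin": 0},
  {"dp": [0, 0, -10], "spin": 0},
], newtons=35)

```text
clock: 4.65
position: [0.565, 0.1242, 0.288]
ee_rot: [0.993, -0.114, 0.002, -0.0]
ft_force: [-0.0, 0.5, -0.8]
grip_width: 0.383
grasp_force: 34.9
```

>>> arm_command([
  {"dp": [-11, -23, 0], "spin": -0.076},
  {"dp": [-9, -24, 0], "spin": -0.076},
  {"dp": [-7, -24, 0], "spin": -0.076},
  {"dp": [-5, -25, 0], "spin": -0.076},
  {"dp": [-3, -25, 0], "spin": -0.076},
])

```text
clock: 5.15
position: [0.538, 0.2495, 0.2842]
ee_rot: [0.997, 0.078, -0.0, 0.0]
ft_force: [0.1, 0.6, -1.3]
grip_width: 0.39
grasp_force: 34.9
```

>>> arm_command([
  {"dp": [-1, -25, 0], "spin": -0.076},
  {"dp": [0, -25, 0], "spin": -0.076},
  {"dp": [0, 0, 25], "spin": 0},
  {"dp": [0, 0, 25], "spin": 0},
  {"dp": [0, 0, 15], "spin": 0},
])

```text
clock: 5.65
position: [0.5275, 0.2971, 0.2174]
ee_rot: [0.988, 0.152, -0.001, 0.0]
ft_force: [0.3, -0.7, -1.6]
grip_width: 0.383
grasp_force: 35.0
```

>>> arm_command([
  {"dp": [0, 0, 6], "spin": 0},
  {"dp": [0, 0, 3], "spin": 0},
  {"dp": [0, 0, 2], "spin": 0},
  {"dp": [0, 0, 0], "spin": 0},
  {"dp": [0, 0, 0], "spin": 0},
])

```text
clock: 6.15
position: [0.5287, 0.297, 0.2095]
ee_rot: [0.989, 0.151, 0.001, -0.0]
ft_force: [-0.0, 1.0, -1.1]
grip_width: 0.386
grasp_force: 34.9
```

Run:
```python
from p import *
p,psi,o=pose();print(p,psi,o["ft_force"],o["clock"])
im=viewer.camera("scene");cv2.imwrite("pics/s1.png",cv2.resize(im[200:420,300:580],None,fx=2.5,fy=2.5))
```

```text
[0.52873715 0.29700321 0.20945216] 0.30266051887796724 [-0.02070257  0.95820953 -1.08922127] 6.15
```

View pics/s1.png

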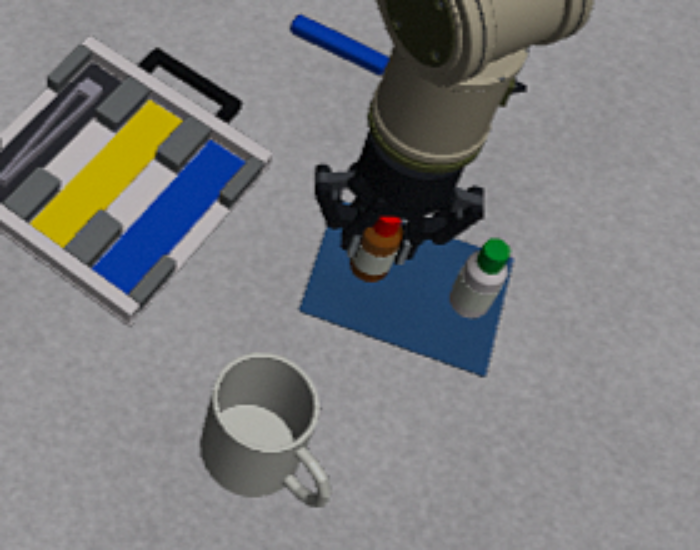

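Picture: the bottle is held upright over the tile's near-left part, its base at about full-image pixel (449,311). I'll check this against the tile's corners.

Run:
```python
from p import *
print(ray("scene",449,311.5,.010), pix("scene",[.5287,.297,.012]),pix("scene",[.5287,.297,.102]))
# tile corners seen in scene crop
for u,v in((303,310),(485,375),(513,258)): print(ray("scene",300+u/2.5,200+v/2.5,.006).round(4))
c,s=np.cos(.07),np.sin(.07)
for a,b in((.06,-.08),(.06,.08),(-.06,.08),(-.06,-.08)):
  X=[.5274+a*c-b*s,.3314+a*s+b*c,.006]; print(np.round(X,3),(pix("scene",X)-[300,200])*2.5,pix("top",X))
```

```text
[0.53902351 0.30703605 0.01      ] [446.31855164 305.38515165] [455.17136802 283.72134951]
[0.5922 0.2644 0.006 ]
[0.5794 0.4189 0.006 ]
[0.4609 0.4091 0.006 ]
[0.593 0.256 0.006] [293.2128317  306.37702758] [216.62924512 228.03344537]
[0.582 0.415 0.006] [480.087111  375.5067275] [161.32824068 233.16566373]
[0.462 0.407 0.006] [510.26343437 257.92113209] [163.57507068 274.53159519]
[0.473 0.247 0.006] [332.23217852 195.83379952] [219.4701063  269.29990684]
```

>>> arm_command([
  {"dp": [0, 0, 2], "spin": 0},
  {"dp": [0, 0, 1.5], "spin": 0},
  {"dp": [0, 0, 1], "spin": 0},
  {"dp": [0, 0, 0], "spin": 0},
  {"dp": [0, 0, 0], "spin": 0},
])

```text
clock: 6.7
position: [0.5285, 0.2969, 0.2042]
ee_rot: [0.989, 0.151, -0.0, 0.0]
ft_force: [0.7, -0.6, -1.3]
grip_width: 0.393
grasp_force: 34.9
```

>>> arm_command([
  {"dp": [0, 0, 0.5], "spin": 0},
  {"dp": [0, 0, 0.5], "spin": 0},
  {"dp": [0, 0, 0.5], "spin": 0},
  {"dp": [0, 0, 0], "spin": 0},
])

```text
clock: 7.1
position: [0.5286, 0.2971, 0.2038]
ee_rot: [0.989, 0.151, 0.0, 0.0]
ft_force: [-4.7, -3.0, 11.6]
grip_width: 0.385
grasp_force: 36.2
```

>>> arm_command([
  {"dp": [0, 0, -0.4], "spin": 0},
  {"dp": [0, 0, 0], "spin": 0},
])

```text
clock: 7.3
position: [0.5285, 0.297, 0.2038]
ee_rot: [0.989, 0.151, 0.0, 0.0]
ft_force: [-1.7, -1.6, 6.8]
grip_width: 0.385
grasp_force: 35.6
```

>>> arm_command([
  {"dp": [0, 0, 0], "spin": 0},
  {"dp": [0, 0, 0], "spin": 0},
  {"dp": [0, 0, 0], "spin": 0},
  {"dp": [0, 0, 0], "spin": 0},
], grip=-0.3)

```text
clock: 7.7
position: [0.5285, 0.2969, 0.203]
ee_rot: [0.989, 0.151, -0.0, 0.0]
ft_force: [-0.8, -0.3, 0.3]
grip_width: 0.648
grasp_force: 0.0
```

>>> arm_command([
  {"dp": [0, 0, -10], "spin": 0},
  {"dp": [0, 0, -25], "spin": 0},
  {"dp": [0, 0, -40], "spin": 0},
  {"dp": [0, 0, -45], "spin": 0},
  {"dp": [0, 0, -45], "spin": 0},
])

```text
clock: 8.2
position: [0.5281, 0.2969, 0.3705]
ee_rot: [0.989, 0.151, 0.0, -0.0]
ft_force: [1.2, 0.2, 1.0]
grip_width: 0.649
grasp_force: 0.0
```

Run:
```python
from p import *
from m import *
p,psi,o=pose();print(p,psi)
d=np.array([np.cos(1.012),np.sin(1.012)])
print("spatula origin",np.array([.392,-.323])+.03*d,"grasp x-15",np.array([.392,-.323])+.015*d)
print("cap scene",axis("scene",seg(sc,*R,(430,260,480,300)),.084)[0])
p,psi=plan(p,psi,[.400,-.311,.33],1.01,18)
```

```text
[0.52890116 0.29837417 0.37536151] 0.3031344537944277
spatula origin [ 0.40790498 -0.29756318] grasp x-15 [ 0.39995249 -0.31028159]
cap scene [0.528  0.2988]
[-17, 30, 3] -0.039
[-18, 29, 2] -0.039
[-19, 29, 3] -0.039
[-20, 28, 2] -0.039
[-21, 27, 3] -0.039
[-23, 26, 2] -0.039
[-24, 25, 3] -0.039
[-24, 25, 2] -0.039
[-25, 24, 3] -0.039
[-26, 23, 2] -0.039
[-27, 21, 3] -0.039
[-28, 20, 2] -0.039
[-29, 19, 3] -0.039
[-30, 18, 2] -0.039
[-30, 17, 3] -0.039
[-31, 16, 2] -0.039
[-32, 15, 3] -0.039
[-32, 13, 2] -0.039
end [ 0.3996 -0.3108  0.3304] 1.005
```

>>> arm_command([
  {"dp": [-17, 30, 3], "spin": -0.039},
  {"dp": [-18, 29, 2], "spin": -0.039},
  {"dp": [-19, 29, 3], "spin": -0.039},
  {"dp": [-20, 28, 2], "spin": -0.039},
  {"dp": [-21, 27, 3], "spin": -0.039},
])

```text
clock: 8.8
position: [0.4928, 0.1274, 0.3552]
ee_rot: [0.969, 0.247, 0.0, 0.0]
ft_force: [0.2, 0.1, 0.5]
grip_width: 0.648
grasp_force: 0.0
```

>>> arm_command([
  {"dp": [-23, 26, 2], "spin": -0.039},
  {"dp": [-24, 25, 3], "spin": -0.039},
  {"dp": [-24, 25, 2], "spin": -0.039},
  {"dp": [-25, 24, 3], "spin": -0.039},
  {"dp": [-26, 23, 2], "spin": -0.039},
])

```text
clock: 9.3
position: [0.4574, -0.0422, 0.3433]
ee_rot: [0.94, 0.34, 0.0, 0.0]
ft_force: [0.7, 0.0, -0.8]
grip_width: 0.65
grasp_force: 0.0
```

>>> arm_command([
  {"dp": [-27, 21, 3], "spin": -0.039},
  {"dp": [-28, 20, 2], "spin": -0.039},
  {"dp": [-29, 19, 3], "spin": -0.039},
  {"dp": [-30, 18, 2], "spin": -0.039},
  {"dp": [-30, 17, 3], "spin": -0.039},
])

```text
clock: 9.8
position: [0.4204, -0.211, 0.3305]
ee_rot: [0.903, 0.43, 0.0, 0.001]
ft_force: [0.5, -0.7, -0.3]
grip_width: 0.65
grasp_force: 0.0
```

>>> arm_command([
  {"dp": [-31, 16, 2], "spin": -0.039},
  {"dp": [-32, 15, 3], "spin": -0.039},
  {"dp": [-32, 13, 2], "spin": -0.039},
  {"dp": [0, 0, 0], "spin": 0},
  {"dp": [0, 0, 0], "spin": 0},
])

```text
clock: 10.3
position: [0.3988, -0.3125, 0.3231]
ee_rot: [0.877, 0.481, 0.0, -0.0]
ft_force: [0.1, 1.5, -0.5]
grip_width: 0.649
grasp_force: 0.0
```

Run:
```python
from p import *
p,psi,o=pose();print(p,psi)
plan(p,psi,[.400,-.3105,.19],1.01,5,1)
im=viewer.camera("scene");cv2.imwrite("pics/s2.png",im)
```

```text
[ 0.39882565 -0.31246783  0.32310841] 1.0032533172698836
[0.5, -0.0, 26.6] -0.001
[0.4, -0.0, 26.6] -0.001
[0.5, -0.0, 26.6] -0.001
[0.4, -0.0, 26.7] -0.001
[0.5, -0.1, 26.6] -0.001
end [ 0.4    -0.3105  0.19  ] 1.008
```

View pics/s2.png

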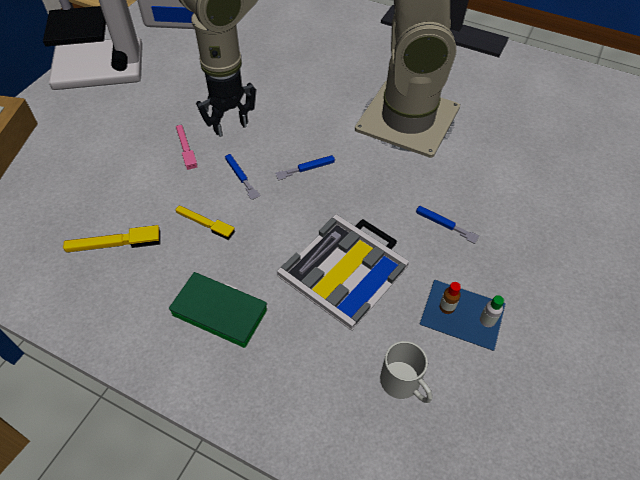

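The bottle stands upright on the tile at (450,300), next to the white one at (491,312). The gripper is above the chosen spatula at (242,175), so I descend and grasp.

>>> arm_command([
  {"dp": [0.5, 0, 30], "spin": -0.001},
  {"dp": [0.5, 0, 40], "spin": -0.001},
  {"dp": [0.5, 0, 35], "spin": -0.001},
  {"dp": [0.5, 0, 25], "spin": -0.001},
  {"dp": [0.3, 0, 12], "spin": -0.001},
])

```text
clock: 10.85
position: [0.4002, -0.3086, 0.1794]
ee_rot: [0.875, 0.485, -0.0, -0.001]
ft_force: [-0.4, 0.2, 0.3]
grip_width: 0.649
grasp_force: 0.0
```

>>> arm_command([
  {"dp": [0, 0, 3], "spin": 0},
  {"dp": [0, 0, 1.5], "spin": 0},
  {"dp": [0, 0, 0], "spin": 0},
])

```text
clock: 11.15
position: [0.4008, -0.3105, 0.1778]
ee_rot: [0.875, 0.484, 0.0, 0.001]
ft_force: [-0.1, -0.6, -0.6]
grip_width: 0.653
grasp_force: 0.0
```

>>> arm_command([
  {"dp": [0, 0, 0], "spin": 0},
  {"dp": [0, 0, 0], "spin": 0},
  {"dp": [0, 0, 0], "spin": 0},
  {"dp": [0, 0, 0], "spin": 0},
  {"dp": [0, 0, 0], "spin": 0},
], grip=1, newtons=40)

```text
clock: 11.65
position: [0.4005, -0.3106, 0.1773]
ee_rot: [0.875, 0.484, 0.0, 0.001]
ft_force: [-0.4, -0.2, 6.2]
grip_width: 0.199
grasp_force: 40.0
```

Run:
```python
from p import *
p,psi,o=pose();print(p,psi,o["ft_force"],o["torque"],o["grip_width"])
e=np.array([np.cos(-.223),np.sin(-.223)])
d=np.array([np.cos(1.01),np.sin(1.01)])
off=(p[:2]-np.array([.408,-.2975]))@d;print("grasp at",off)
t=np.array([.5627,.1235])+off*e;print("target",t)
p[2]+=.1
plan(p,psi,[*t,p[2]],-.223,14)
```

```text
[ 0.40051893 -0.31060812  0.17732782] 1.0096647830396566 [-0.41082926 -0.24168131  6.17614825] [0.11443088 0.22736556 0.00539842] 0.19875341022448886
grasp at -0.01507926119667026
target [0.54799413 0.12683487]
[32, -8, 0] 0.088
[31, -10, 0] 0.088
[30, -13, 0] 0.088
[29, -16, 0] 0.088
[27, -18, 0] 0.088
[26, -21, 0] 0.088
[24, -23, 0] 0.088
[22, -25, 0] 0.088
[19, -27, 0] 0.088
[17, -28, 0] 0.088
[15, -30, 0] 0.088
[12, -31, 0] 0.088
[9, -31, 0] 0.088
[6, -32, 0] 0.088
end [0.5477 0.1264 0.2773] -0.222
```

>>> arm_command([
  {"dp": [0, 0, -5], "spin": 0},
  {"dp": [0, 0, -20], "spin": 0},
  {"dp": [0, 0, -30], "spin": 0},
  {"dp": [0, 0, -30], "spin": 0},
  {"dp": [0, 0, -15], "spin": 0},
])

```text
clock: 12.15
position: [0.4007, -0.3104, 0.2791]
ee_rot: [0.875, 0.484, 0.0, 0.001]
ft_force: [0.4, -0.2, -0.6]
grip_width: 0.2
grasp_force: 39.2
```

>>> arm_command([
  {"dp": [32, -8, 0], "spin": 0.088},
  {"dp": [31, -10, 0], "spin": 0.088},
  {"dp": [30, -13, 0], "spin": 0.088},
  {"dp": [29, -16, 0], "spin": 0.088},
  {"dp": [27, -18, 0], "spin": 0.088},
])

```text
clock: 12.65
position: [0.4526, -0.1538, 0.2762]
ee_rot: [0.96, 0.279, -0.0, -0.0]
ft_force: [0.9, -0.7, -1.4]
grip_width: 0.194
grasp_force: 39.2
```

>>> arm_command([
  {"dp": [26, -21, 0], "spin": 0.088},
  {"dp": [24, -23, 0], "spin": 0.088},
  {"dp": [22, -25, 0], "spin": 0.088},
  {"dp": [19, -27, 0], "spin": 0.088},
  {"dp": [17, -28, 0], "spin": 0.088},
])

```text
clock: 13.15
position: [0.505, 0.0033, 0.2762]
ee_rot: [0.998, 0.063, -0.0, 0.0]
ft_force: [1.0, -0.4, -1.2]
grip_width: 0.201
grasp_force: 39.2
```

>>> arm_command([
  {"dp": [15, -30, 0], "spin": 0.088},
  {"dp": [12, -31, 0], "spin": 0.088},
  {"dp": [9, -31, 0], "spin": 0.088},
  {"dp": [6, -32, 0], "spin": 0.088},
])

```text
clock: 13.55
position: [0.5475, 0.1278, 0.276]
ee_rot: [0.994, -0.113, -0.0, 0.0]
ft_force: [0.4, -0.4, -1.0]
grip_width: 0.196
grasp_force: 39.2
```

>>> arm_command([
  {"dp": [0, 0, 20], "spin": 0},
  {"dp": [0, 0, 20], "spin": 0},
  {"dp": [0, 0, 5], "spin": 0},
  {"dp": [0, 0, 0], "spin": 0},
  {"dp": [0, 0, 0], "spin": 0},
])

```text
clock: 14.05
position: [0.5476, 0.1266, 0.2323]
ee_rot: [0.994, -0.111, 0.0, -0.0]
ft_force: [-0.1, -0.1, -1.1]
grip_width: 0.198
grasp_force: 39.3
```

Run:
```python
from p import *
from m import *
p,psi,o=pose();print(p,psi,o["ft_force"],o["torque"],o["grip_width"])
cv2.imwrite("pics/s3.png",np.hstack([cv2.resize(sc[190:350,260:430],None,fx=2.3,fy=2.3),cv2.resize(im[190:350,220:390],None,fx=2.3,fy=2.3)]))
```

```text
[0.54772464 0.12666949 0.23259027] -0.22258432306288553 [ 0.4187016   0.12949329 -0.70140439] [-0.02325116 -0.02336074 -0.01051319] 0.2011869804715597
```

View pics/s3.png

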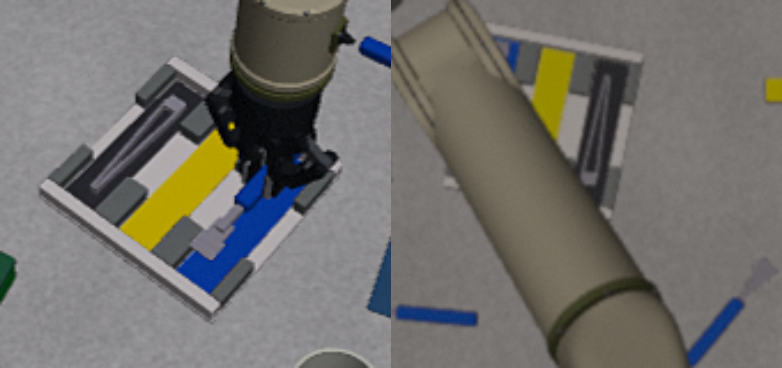

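Picture: spatula held above the blue compartment, blade end at about full-scene pixel (346,296). I'll compare with the predicted blade outline.

Run:
```python
from p import *
e=np.array([np.cos(-.223),np.sin(-.223)]);n=np.array([-e[1],e[0]]);p=np.array([.5477,.1267])
for a,b in((.095,.013),(.095,-.013),(.095,0),(.035,.009)):
  q=p+a*e+b*n;print((pix("scene",[*q,.058])-[260,190])*2.3)
sc=viewer.camera("scene");c=sc[270:310,335:385];cv2.imwrite("pics/s4.png",cv2.resize(c,None,fx=12,fy=12,interpolation=2))
for a,b in((.095,.013),(.095,-.013)): q=p+a*e+b*n;print((pix("scene",[*q,.058])-[335,270])*12)
```

```text
[207.1590766  259.77393639]
[184.45499711 243.53740183]
[195.75914911 251.6214228 ]
[243.55575643 213.54429702]
[180.82996485 395.34227683]
[ 62.37389794 310.62992257]
```

View pics/s4.png

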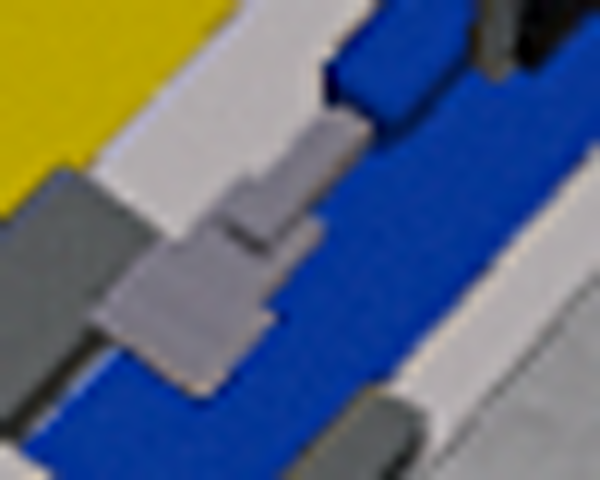

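Tip corners are within about 2 px of the prediction, offset roughly 2–3 mm across and along. I'll trim that and lower.

>>> arm_command([
  {"dp": [1, 1, 12], "spin": 0},
  {"dp": [1, 1, 15], "spin": 0},
  {"dp": [0, 0, 10], "spin": 0},
  {"dp": [0, 0, 4], "spin": 0},
  {"dp": [0, 0, 0], "spin": 0},
])

```text
clock: 14.7
position: [0.5485, 0.1244, 0.1895]
ee_rot: [0.994, -0.111, -0.001, 0.0]
ft_force: [0.3, -0.3, -1.3]
grip_width: 0.195
grasp_force: 39.3
```

>>> arm_command([
  {"dp": [0, 0, 2], "spin": 0},
  {"dp": [0, 0, 1], "spin": 0},
  {"dp": [0, 0, 1], "spin": 0},
  {"dp": [0, 0, 0], "spin": 0},
])

```text
clock: 15.1
position: [0.5489, 0.1243, 0.1867]
ee_rot: [0.994, -0.111, 0.0, 0.0]
ft_force: [-1.2, -0.5, -0.9]
grip_width: 0.199
grasp_force: 39.3
```

>>> arm_command([
  {"dp": [0, 0, 0.8], "spin": 0},
  {"dp": [0, 0, 0], "spin": 0},
  {"dp": [0, 0, 0], "spin": 0},
])

```text
clock: 15.4
position: [0.5489, 0.1243, 0.1858]
ee_rot: [0.994, -0.111, 0.0, 0.0]
ft_force: [0.1, -0.1, -1.5]
grip_width: 0.2
grasp_force: 39.3
```

>>> arm_command([
  {"dp": [0, 0, 0.5], "spin": 0},
  {"dp": [0, 0, 0], "spin": 0},
  {"dp": [0, 0, 0], "spin": 0},
])

```text
clock: 15.7
position: [0.5489, 0.1244, 0.1854]
ee_rot: [0.994, -0.111, 0.0, 0.0]
ft_force: [-0.8, -0.1, -0.2]
grip_width: 0.197
grasp_force: 39.4
```

>>> arm_command([
  {"dp": [0, 0, 0.5], "spin": 0},
  {"dp": [0, 0, 0], "spin": 0},
  {"dp": [0, 0, 0], "spin": 0},
])

```text
clock: 16.0
position: [0.5489, 0.1244, 0.1854]
ee_rot: [0.994, -0.111, 0.0, 0.0]
ft_force: [-3.6, -1.1, 7.1]
grip_width: 0.201
grasp_force: 40.3
```

>>> arm_command([
  {"dp": [0, 0, -0.4], "spin": 0},
  {"dp": [0, 0, 0], "spin": 0},
])

```text
clock: 16.2
position: [0.5489, 0.1244, 0.1854]
ee_rot: [0.994, -0.111, 0.0, 0.0]
ft_force: [-2.0, -0.3, 3.6]
grip_width: 0.201
grasp_force: 39.8
```

>>> arm_command([
  {"dp": [0, 0, 0], "spin": 0},
  {"dp": [0, 0, 0], "spin": 0},
  {"dp": [0, 0, 0], "spin": 0},
  {"dp": [0, 0, 0], "spin": 0},
], grip=-0.1)

```text
clock: 16.6
position: [0.5489, 0.1243, 0.1851]
ee_rot: [0.994, -0.111, -0.0, 0.0]
ft_force: [-0.2, -1.1, 0.2]
grip_width: 0.548
grasp_force: 0.0
```

>>> arm_command([
  {"dp": [0, 0, -10], "spin": 0},
  {"dp": [0, 0, -25], "spin": 0},
  {"dp": [0, 0, -40], "spin": 0},
  {"dp": [0, 0, -40], "spin": 0},
  {"dp": [0, 0, -15], "spin": 0},
])

```text
clock: 17.1
position: [0.5495, 0.1251, 0.32]
ee_rot: [0.994, -0.111, 0.003, -0.001]
ft_force: [0.1, 0.1, 0.3]
grip_width: 0.551
grasp_force: 0.0
```

Run:
```python
from p import *
from m import *
p,psi,o=pose();print(p,psi)
for n,g,b,z in(("top",im,(378,215,445,245),.016),("scene",sc,(170,195,240,245),.012)):
    m=seg(g,*Y,b);v,u=np.nonzero(m);P=np.array([ray(n,a,c,z)[:2] for a,c in zip(u,v)])
    h=P[P[:,1]<-.285];q=np.polyfit(h[:,1],h[:,0],1);print(n,P[:,1].min(),P[:,1].max(),"yaw",np.pi/2-np.arctan(q[0]),"x at y-.30",np.polyval(q,-.30),"sizes",np.ptp(h[:,0]))
```

```text
[0.54945206 0.12474425 0.31824026] -0.2222377685646651
top -0.37832849790408696 -0.2228005405923401 yaw 1.5416504916037668 x at y-.30 0.5741163042992633 sizes 0.019461290421483257
scene -0.37794926725194616 -0.2202404841956061 yaw 1.5302530187884051 x at y-.30 0.5764414770494531 sizes 0.024817392978700337
```

Run:
```python
from p import *
p,psi,o=pose();plan(p,psi,[.5747,-.2945,.300],1.54,15)
```

```text
[8, 27, 1] -0.117
[5, 28, 1] -0.117
[1, 28, 1] -0.117
[-2, 28, 1] -0.117
[-5, 27, 1] -0.117
[-8, 27, 1] -0.117
[-11, 26, 1] -0.117
[-14, 24, 1] -0.117
[-17, 22, 1] -0.117
[-20, 20, 2] -0.117
[-22, 18, 1] -0.117
[-24, 15, 2] -0.117
[-25, 12, 1] -0.117
[-26, 9, 2] -0.117
[-27, 5, 1] -0.117
end [ 0.5744 -0.2943  0.3002] 1.533
```

>>> arm_command([
  {"dp": [8, 27, 1], "spin": -0.117},
  {"dp": [5, 28, 1], "spin": -0.117},
  {"dp": [1, 28, 1], "spin": -0.117},
  {"dp": [-2, 28, 1], "spin": -0.117},
  {"dp": [-5, 27, 1], "spin": -0.117},
])

```text
clock: 17.7
position: [0.5569, -0.0168, 0.309]
ee_rot: [0.983, 0.183, -0.001, -0.0]
ft_force: [-0.0, -0.2, -0.0]
grip_width: 0.551
grasp_force: 0.0
```

>>> arm_command([
  {"dp": [-8, 27, 1], "spin": -0.117},
  {"dp": [-11, 26, 1], "spin": -0.117},
  {"dp": [-14, 24, 1], "spin": -0.117},
  {"dp": [-17, 22, 1], "spin": -0.117},
  {"dp": [-20, 20, 2], "spin": -0.117},
])

```text
clock: 18.2
position: [0.5661, -0.1566, 0.303]
ee_rot: [0.889, 0.459, -0.001, -0.001]
ft_force: [0.1, 0.5, -0.5]
grip_width: 0.549
grasp_force: 0.0
```

>>> arm_command([
  {"dp": [-22, 18, 1], "spin": -0.117},
  {"dp": [-24, 15, 2], "spin": -0.117},
  {"dp": [-25, 12, 1], "spin": -0.117},
  {"dp": [-26, 9, 2], "spin": -0.117},
  {"dp": [-27, 5, 1], "spin": -0.117},
])

```text
clock: 18.7
position: [0.5735, -0.2957, 0.2956]
ee_rot: [0.719, 0.695, -0.0, -0.001]
ft_force: [-0.0, -0.3, -0.0]
grip_width: 0.553
grasp_force: 0.0
```

>>> arm_command([
  {"dp": [0, 0, 15], "spin": 0},
  {"dp": [0, 0, 20], "spin": 0},
  {"dp": [0, 0, 5], "spin": 0},
  {"dp": [0, 0, 0], "spin": 0},
  {"dp": [0, 0, 0], "spin": 0},
])

```text
clock: 19.2
position: [0.5741, -0.2942, 0.2577]
ee_rot: [0.72, 0.694, 0.0, 0.0]
ft_force: [-0.6, -0.0, 0.3]
grip_width: 0.548
grasp_force: 0.0
```

Run:
```python
from p import *
from m import *
p,psi,o=pose();print(p,psi,o["grip_width"]);plan(p,psi,[.5747,-.2945,.1772],1.54,5,1)
# tray check while view is clear
print("blue handle",axis("top",seg(im,*B,(240,195,280,290)),.012))
cv2.imwrite("pics/s5.png",np.hstack([cv2.resize(sc[190:350,260:430],None,fx=2.3,fy=2.3),cv2.resize(im[190:310,220:340],None,fx=3,fy=3.067)]))
```

```text
[ 0.57422237 -0.29444774  0.2581411 ] 1.5329717034600159 0.5524111108187277
[-0.0, 0.1, 16.2] -0.001
[-0.0, 0.1, 16.2] -0.001
[-0.0, 0.1, 16.2] -0.001
[-0.0, 0.1, 16.2] -0.001
[-0.0, 0.1, 16.1] -0.001
end [ 0.5747 -0.2945  0.1772] 1.538
blue handle (array([0.5516, 0.126 ]), array([0.5628, 0.1232]), array([ 41.4, 179.8]), array([-0.978,  0.208]), 2.932)
```

View pics/s5.png

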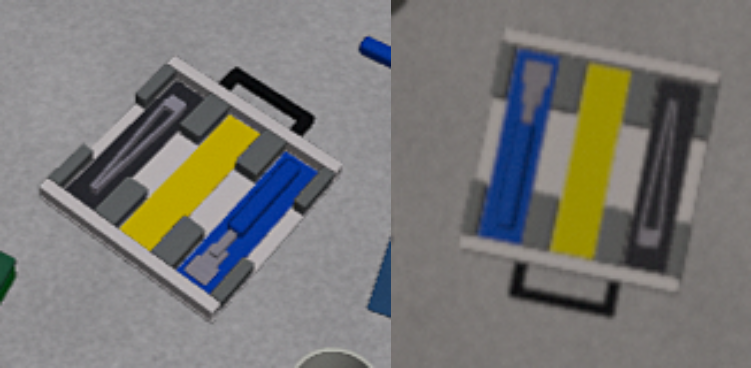

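The spatula lies flat and centred in the blue compartment, with the handle towards the black handle and the blade at (536,85) in the crop. Now for the brush grasp.

>>> arm_command([
  {"dp": [0, 0, 25], "spin": -0.001},
  {"dp": [0, 0.2, 25], "spin": -0.001},
  {"dp": [0, 0.2, 18], "spin": -0.001},
  {"dp": [0, 0, 9], "spin": -0.001},
  {"dp": [0, 0, 3], "spin": -0.001},
])

```text
clock: 19.8
position: [0.5743, -0.2946, 0.1767]
ee_rot: [0.719, 0.695, -0.0, -0.0]
ft_force: [-0.0, 0.8, -0.3]
grip_width: 0.552
grasp_force: 0.0
```

>>> arm_command([
  {"dp": [0, 0, 0.5], "spin": 0},
  {"dp": [0, 0, 0], "spin": 0},
])

```text
clock: 20.0
position: [0.5747, -0.2948, 0.1777]
ee_rot: [0.719, 0.695, 0.0, 0.001]
ft_force: [0.7, -0.2, 0.5]
grip_width: 0.547
grasp_force: 0.0
```

>>> arm_command([
  {"dp": [0, 0, 0], "spin": 0},
  {"dp": [0, 0, 0], "spin": 0},
  {"dp": [0, 0, 0], "spin": 0},
  {"dp": [0, 0, 0], "spin": 0},
  {"dp": [0, 0, 0], "spin": 0},
], grip=1, newtons=45)

```text
clock: 20.5
position: [0.5746, -0.2949, 0.1776]
ee_rot: [0.719, 0.695, 0.0, 0.001]
ft_force: [-0.8, -0.0, 6.5]
grip_width: 0.196
grasp_force: 44.8
```

Run:
```python
from p import *
p,psi,o=pose();print(p,psi,o["ft_force"],o["grip_width"])
e=np.array([np.cos(-.223),np.sin(-.223)]);d=np.array([.031,1])
off=(p[:2]-np.array([.5745,-.300]))@d;t=np.array([.547,.0555])+off*e;print(off,t)
p[2]+=.1;plan(p,psi,[*t,p[2]],-.223,15)
```

```text
[ 0.57460004 -0.29485421  0.17755006] 1.537687185076519 [-0.78122106 -0.00913527  6.50293733] 0.1962053865752351
0.005148892266740915 [0.5520214  0.05436129]
[23, -2, 0] 0.117
[23, -5, 0] 0.117
[22, -8, 0] 0.117
[21, -10, 0] 0.117
[20, -13, 0] 0.117
[18, -15, 0] 0.117
[16, -17, 0] 0.117
[14, -18, 0] 0.117
[12, -20, 0] 0.117
[10, -21, 0] 0.117
[7, -22, 0] 0.117
[4, -23, 0] 0.117
[2, -23, 0] 0.117
[-1, -24, 0] 0.117
[-4, -23, 0] 0.117
end [0.552  0.0546 0.2776] -0.217
```

>>> arm_command([
  {"dp": [0, 0, -5], "spin": 0},
  {"dp": [0, 0, -20], "spin": 0},
  {"dp": [0, 0, -30], "spin": 0},
  {"dp": [0, 0, -30], "spin": 0},
  {"dp": [0, 0, -15], "spin": 0},
])

```text
clock: 21.0
position: [0.5747, -0.2947, 0.2794]
ee_rot: [0.719, 0.695, 0.0, 0.001]
ft_force: [0.5, 1.3, -0.4]
grip_width: 0.2
grasp_force: 44.0
```

>>> arm_command([
  {"dp": [23, -2, 0], "spin": 0.117},
  {"dp": [23, -5, 0], "spin": 0.117},
  {"dp": [22, -8, 0], "spin": 0.117},
  {"dp": [21, -10, 0], "spin": 0.117},
  {"dp": [20, -13, 0], "spin": 0.117},
])

```text
clock: 21.5
position: [0.566, -0.177, 0.2761]
ee_rot: [0.89, 0.456, -0.0, -0.0]
ft_force: [0.8, 0.6, -0.7]
grip_width: 0.198
grasp_force: 44.0
```

>>> arm_command([
  {"dp": [18, -15, 0], "spin": 0.117},
  {"dp": [16, -17, 0], "spin": 0.117},
  {"dp": [14, -18, 0], "spin": 0.117},
  {"dp": [12, -20, 0], "spin": 0.117},
  {"dp": [10, -21, 0], "spin": 0.117},
])

```text
clock: 22.0
position: [0.5586, -0.0611, 0.2762]
ee_rot: [0.984, 0.18, -0.0, -0.0]
ft_force: [0.2, -0.9, -0.7]
grip_width: 0.197
grasp_force: 44.0
```

>>> arm_command([
  {"dp": [7, -22, 0], "spin": 0.117},
  {"dp": [4, -23, 0], "spin": 0.117},
  {"dp": [2, -23, 0], "spin": 0.117},
  {"dp": [-1, -24, 0], "spin": 0.117},
  {"dp": [-4, -23, 0], "spin": 0.117},
])

```text
clock: 22.5
position: [0.5513, 0.0556, 0.2762]
ee_rot: [0.994, -0.111, -0.0, 0.0]
ft_force: [0.3, -0.3, -1.5]
grip_width: 0.198
grasp_force: 44.0
```

>>> arm_command([
  {"dp": [0, 0, 20], "spin": 0},
  {"dp": [0, 0, 20], "spin": 0},
  {"dp": [0, 0, 5], "spin": 0.006},
  {"dp": [0, 0, 0], "spin": 0},
  {"dp": [0, 0, 0], "spin": 0},
])

```text
clock: 23.0
position: [0.5519, 0.0546, 0.2323]
ee_rot: [0.994, -0.112, 0.0, -0.0]
ft_force: [0.3, -0.7, -0.6]
grip_width: 0.192
grasp_force: 44.0
```

Run:
```python
from p import *
p,psi,o=pose();print(p,psi,o["ft_force"],o["grip_width"])
e=np.array([np.cos(-.223),np.sin(-.223)]);n=np.array([-e[1],e[0]])
sc=viewer.camera("scene");c=sc[230:330,280:400];c=cv2.resize(c,None,fx=6,fy=6,interpolation=2)
zz=p[2]-.1776+.019
for a,b in((.075,.015),(.075,-.015),(.025,.015),(.025,-.015)):
  q=p[:2]+a*e+b*n;u=(pix("scene",[*q,zz])-[280,230])*6;print(u);cv2.circle(c,tuple(int(k) for k in u),4,(0,0,255),1)
cv2.imwrite("pics/s6.png",c)
```

```text
[0.55192158 0.05462948 0.23232923] -0.22348178763136703 [ 0.33687304 -0.69019341 -0.60576942] 0.19157733495343274
[269.9174812  306.13210812]
[203.83251716 259.10133228]
[358.91005423 214.00240711]
[293.23685951 168.72566215]
```

View pics/s6.png

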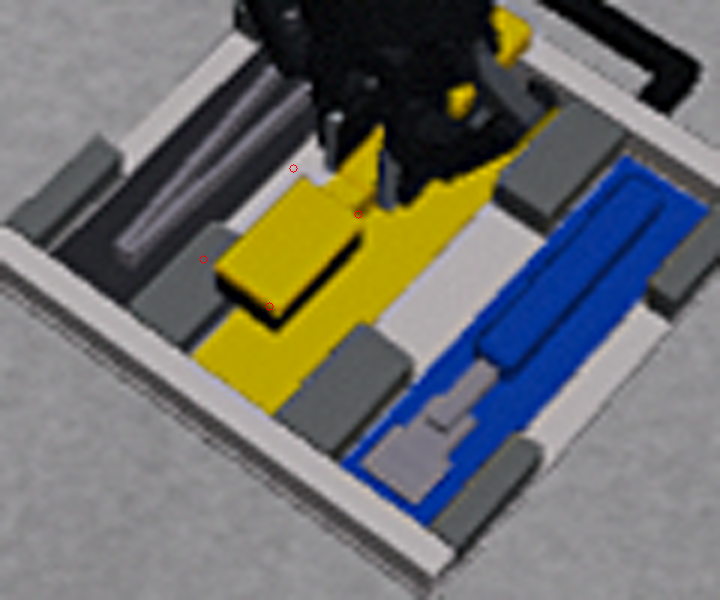

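The head sits about 1.7 px from the prediction, the same offset the spatula showed before it seated centrally. I'll apply a 1.5 mm trim and lower it.

>>> arm_command([
  {"dp": [1, 1, 12], "spin": 0},
  {"dp": [0.5, 0.5, 15], "spin": 0},
  {"dp": [0, 0, 10], "spin": 0},
  {"dp": [0, 0, 4], "spin": 0},
  {"dp": [0, 0, 0], "spin": 0},
])

```text
clock: 23.55
position: [0.5525, 0.0529, 0.1897]
ee_rot: [0.994, -0.111, -0.001, 0.0]
ft_force: [-0.3, -0.4, -0.3]
grip_width: 0.193
grasp_force: 44.0
```

>>> arm_command([
  {"dp": [0, 0, 2], "spin": 0},
  {"dp": [0, 0, 1.5], "spin": 0},
  {"dp": [0, 0, 0.8], "spin": 0},
  {"dp": [0, 0, 0], "spin": 0},
])

```text
clock: 23.95
position: [0.5528, 0.0529, 0.1865]
ee_rot: [0.994, -0.111, 0.0, 0.0]
ft_force: [0.3, -0.3, -0.4]
grip_width: 0.193
grasp_force: 44.0
```

>>> arm_command([
  {"dp": [0, 0, 0.7], "spin": 0},
  {"dp": [0, 0, 0], "spin": 0},
  {"dp": [0, 0, 0], "spin": 0},
])

```text
clock: 24.25
position: [0.5528, 0.0529, 0.1857]
ee_rot: [0.994, -0.111, 0.0, 0.0]
ft_force: [-0.2, -0.5, -0.7]
grip_width: 0.195
grasp_force: 44.0
```

>>> arm_command([
  {"dp": [0, 0, 0.4], "spin": 0},
  {"dp": [0, 0, 0], "spin": 0},
  {"dp": [0, 0, 0], "spin": 0},
])

```text
clock: 24.55
position: [0.5529, 0.0529, 0.1855]
ee_rot: [0.994, -0.111, 0.0, 0.0]
ft_force: [-2.0, 1.0, 3.5]
grip_width: 0.193
grasp_force: 44.4
```

>>> arm_command([
  {"dp": [0, 0, 0], "spin": 0},
  {"dp": [0, 0, 0], "spin": 0},
  {"dp": [0, 0, 0], "spin": 0},
  {"dp": [0, 0, 0], "spin": 0},
], grip=0)

```text
clock: 24.95
position: [0.5528, 0.0529, 0.1852]
ee_rot: [0.994, -0.111, -0.0, -0.0]
ft_force: [0.2, 0.5, 1.2]
grip_width: 0.496
grasp_force: 0.0
```

>>> arm_command([
  {"dp": [0, 0, -10], "spin": 0},
  {"dp": [0, 0, -25], "spin": 0},
  {"dp": [0, 0, -40], "spin": 0},
  {"dp": [0, 0, -40], "spin": 0},
  {"dp": [0, 0, -40], "spin": 0},
])

```text
clock: 25.45
position: [0.5525, 0.0531, 0.3427]
ee_rot: [0.994, -0.111, 0.0, -0.0]
ft_force: [0.7, 0.2, 0.2]
grip_width: 0.5
grasp_force: 0.0
```

>>> arm_command([
  {"dp": [0, 40, 0], "spin": 0},
  {"dp": [0, 40, 0], "spin": 0},
  {"dp": [0, 40, 0], "spin": 0},
  {"dp": [0, 40, 0], "spin": 0},
  {"dp": [0, 40, 0], "spin": 0},
])

```text
clock: 25.95
position: [0.5079, -0.1434, 0.3413]
ee_rot: [0.994, -0.111, 0.001, 0.0]
ft_force: [0.5, -0.2, -0.1]
grip_width: 0.499
grasp_force: 0.0
```

>>> arm_command([
  {"dp": [0, 40, 0], "spin": 0},
  {"dp": [0, 30, 0], "spin": 0},
  {"dp": [0, 0, 0], "spin": 0},
  {"dp": [0, 0, 0], "spin": 0},
])

```text
clock: 26.35
position: [0.4929, -0.2105, 0.3409]
ee_rot: [0.994, -0.112, 0.0, -0.0]
ft_force: [-0.9, 0.6, -0.5]
grip_width: 0.5
grasp_force: 0.0
```

Run:
```python
from p import *
sc=viewer.camera("scene");im=viewer.camera("top")
cv2.imwrite("pics/s7.png",np.hstack([cv2.resize(sc[190:350,260:520],None,fx=1.6,fy=2.3),cv2.resize(im[190:310,220:340],None,fx=3,fy=3.067)]))
print(pose()[2]["clock"],pose()[2]["joint_velocities"].round(3))
```

```text
26.45 [-0.008  0.002 -0.002  0.001  0.003 -0.002  0.   ]
```

View pics/s7.png

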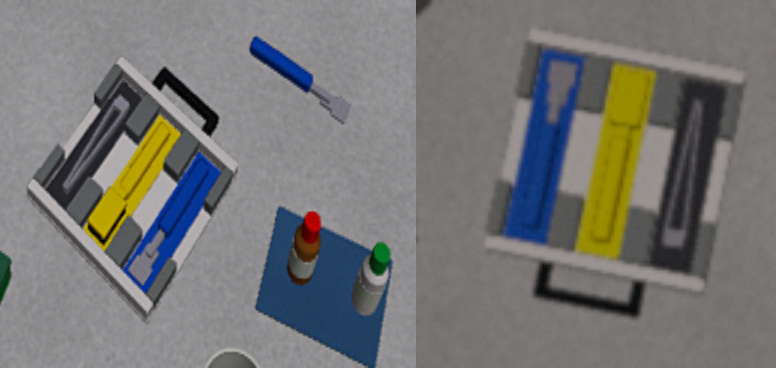

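The brush and spatula lie flat in their compartments with their handles towards the carrying handle. The bottle stands upright on the tile, and nothing else has moved. Handing in.

```bash
python3 -c "
from h import *;print(manip.hand_in())"
```

```text
the job is handed in; nothing more can be done
None
```

I've handed the job in at about 26 s: the bottle stands upright on the tile, the spatula and brush lie flat in the blue and yellow compartments with their handles towards the carrying handle, and the hand-in call gave no verdict.

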